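# Load a lens tray and hold it over the light panel

## Task

Set the smaller of the two flanged lens cells, flange down, into the empty pocket of the lens tray and let go of it. Then pick up the tray, keeping it level so that the loose glass ball never leaves its pocket, carry it over the lit light panel, and finish while holding it there for inspection: still, level, about 100 mm above the panel, with both pockets over the lit face. Do not drop the cell, and leave the other things on the bench where they are.

Things in the scene. Friction and masses are not known exactly. Their poses are not given: they have to be found in the camera images.
- tray: The loose lens tray, 0.2 to 0.34 kg: a flat plate 180 mm (its x) by 80 mm (its y), 8 mm thick (clear 4 mm base under a black 4 mm frame), with an upright metal handle across its middle. Origin: centre of the underside; z up. It stands flat on the bench at the start, left or right of the bench's middle. Centre of mass below the handle.
- tray_handle (a point): Middle of the handle's level bar, 69 mm above the tray's underside, above its origin; axes as the tray's. The bar is 68 mm long along y, 8 mm thick along x and 14 mm high (62 to 76 mm), on two posts 8 mm square at y = -30 and +30 mm. It is pinched from above with the fingers closing along x.
- big_pocket (a point): Centre of the floor of the tray's larger, empty round pocket, at x = +55, y = 0, z = 4 mm in the tray's frame (axes as the tray's). The pocket is 42 mm across and 4 mm deep; its floor is the clear base.
- ball_pocket (a point): Centre of the floor of the tray's smaller round pocket, at x = -55, y = 0, z = 4 mm in the tray's frame (axes as the tray's). The pocket is 32 mm across and 4 mm deep; the glass ball rolls loose in it and can climb out over the rim if the tray is tipped far or jerked.
- ball_center (a point): Centre of the loose glass ball, 24 mm across, 18 g, which lies in the smaller pocket.
- small_cell: The smaller flanged lens cell, bare aluminium, loose, 40 g: a flange 36 mm across and 4 mm thick with a barrel 28 mm across standing on it, 30 mm high in all. It stands on its flange, barrel up. Origin: centre of the flange's face (the underside); z from the flange towards the barrel. It goes into the pocket just as it stands, flange down.
- large_cell: Bystander: the larger flanged lens cell of the same make, flange 52 mm, barrel 42 mm across, 36 mm high. It stands on its flange beside the smaller one, either nearer to the robot or farther. Origin: centre of the underside.
- light_panel: The light panel, fixed flat to the bench, 240 mm (its x) by 180 mm (its y), 12 mm high, with a lit white face 210 by 150 mm. On the other side of the bench's middle from the tray. Origin: centre of the underside; z up.
- lit_face (a point): Centre of the light panel's lit face, 12 mm above the bench; axes as the panel's (x along its 240 mm length).
- objective: Bystander: a metal microscope objective, 33 mm across, 56 mm high, standing upright. Origin: centre of the underside.
- filter_cube: Bystander: a black filter cube, 38 by 38 by 40 mm. Origin: centre of the underside.
- oil_bottle: Bystander: a small amber bottle, 30 mm across, 68 mm high. Origin: centre of the underside.
- slide_mailer: Bystander: a white slide mailer, 34 by 82 by 20 mm, lying flat. Origin: centre of the underside.
- phase_ring: Bystander: a dark flat ring, 48 mm across, 6 mm high. Origin: centre of the underside.
- screwdriver: Bystander: a screwdriver 150 mm long lying flat near the robot. Origin: at mid-length, on the bench under its axis; x towards the tip.
Mind the look-alikes: they are no part of the job. Leave any red look-alike of the small_cell alone.

How it is judged:
On the way, in this order (a step that is already met when the one before it is completed fails the run):
1. the small cell is seated flange down in the tray's large pocket and released, the tray still standing on the bench with the ball in its pocket (distance between small_cell and big_pocket below 0.005 m and z of small_cell in the frame of tray below 0.006 m and angle between the z axis of small_cell and the z axis of tray, either way round below 0.07 rad and angle between small_cell's own z axis and vertical below 0.35 rad and z of ball_center in the frame of tray below 0.021 m and distance between ball_center and ball_pocket below 0.018 m and contact force between small_cell and the fingers below 0.05 N and height (world z) of tray below 0.01 m), for 0.2 s.
2. the tray is lifted clear of the bench in the fingers with the cell and the ball in their pockets (distance between small_cell and big_pocket below 0.005 m and z of small_cell in the frame of tray below 0.006 m and angle between the z axis of small_cell and the z axis of tray, either way round below 0.07 rad and angle between small_cell's own z axis and vertical below 0.35 rad and z of ball_center in the frame of tray below 0.021 m and distance between ball_center and ball_pocket below 0.018 m and contact force between tray and the fingers above 1 N and height (world z) of tray above 0.04 m), for 0.2 s.
At the end, for the whole second after the job is handed in: The fingers hold the tray still, level within 0.12 rad, its underside 60 to 140 mm above the lit face, both pocket centres over that face and 5 mm inside its edge; the small cell, untouched, sits flange down in the large pocket (5 mm, 0.07 rad) and the ball is in the small pocket (distance between small_cell and big_pocket below 0.005 m and z of small_cell in the frame of tray below 0.006 m and angle between the z axis of small_cell and the z axis of tray, either way round below 0.07 rad and angle between small_cell's own z axis and vertical below 0.35 rad and z of ball_center in the frame of tray below 0.021 m and distance between ball_center and ball_pocket below 0.018 m and x of big_pocket in the frame of lit_face between -0.1 and 0.1 m and y of big_pocket in the frame of lit_face between -0.07 and 0.07 m and x of ball_pocket in the frame of lit_face between -0.1 and 0.1 m and y of ball_pocket in the frame of lit_face between -0.07 and 0.07 m and z of tray in the frame of lit_face between 0.06 and 0.14 m and angle between tray's own z axis and vertical below 0.12 rad and linear speed of tray below 0.02 m/s and contact force between tray and the fingers above 1 N and contact force between small_cell and the fingers below 0.05 N and contact force between tray and light_panel below 0.05 N); the arm keeps its last pose, push and grip.
It fails at once if the ball leaves its pocket (not (z of ball_center in the frame of tray below 0.024 m and distance between ball_center and ball_pocket below 0.022 m)).
It fails at once if the tray is tipped by more than 0.44 rad (25 degrees) (angle between tray's own z axis and vertical above 0.44 rad).
It fails at once if the small cell is dropped (falls free faster than 0.6 m/s) (linear speed of small_cell above 0.6 m/s and contact force between small_cell and the fingers below 0.01 N and contact force between small_cell and tray below 0.01 N).
It fails at once if a bystander (large cell, objective, filter cube, oil bottle, slide mailer, phase ring or screwdriver) is pushed more than 20 mm from where it stood (distance of any of large_cell, objective, filter_cube, oil_bottle, slide_mailer, phase_ring, screwdriver from where it was at the start of the episode above 0.02 m).
It also fails if it takes over 62 s, if anything falls off the work surface, if the arm or the gripper's body presses on something with over 40 N, if the wrist force passes 120 N, or if a joint passes its speed limit or range.

## Robot

A 6-joint arm with a two-finger parallel gripper is mounted at the origin on the work surface. World frame = base frame: x ahead of the robot, y to its left, z up, the work surface at z = 0. Lengths are in m, angles in rad, forces in N, time in s.
With the tool pointing down it reaches from about 0.375 to 0.9 m from the base axis. Payload 3.1 kg.
Tool frame: the origin (TCP) lies midway between the tips of the shut fingers; the grasp point (between the pads) lies 19 mm behind it (manip.grasp_offset is the distance from the TCP to the grasp point, in m); z points along the fingers, y is the line along which they close (so a half turn about z gives the same grasp; the last joint's range is limited). The gripper opens to 85 mm and grips with 20 to 120 N. Pads are 22 mm wide; open, the fingers measure 114 mm over their backs; the gripper's body (76 mm by 85 mm) begins 54 mm behind the grasp point. The pads swing forward as they close: fully open they stand 13 mm farther back than shut.
Start: joints at [-1.454, 0.527, 1.433, -0, 1.181, -0.178], TCP at [0.182, -0.598, 0.231] pointing down, gripper open.
Joint ranges: [-3.08, 3.08], [-0.75, 2.2], [0.22, 2.44], [-1.43, 4.57], [0, 2.65], [-2.85, 2.85]. Speed limits (rad/s): [2.79, 2.79, 3.14, 3.14, 3.14, 3.14].

## Interface

Orientations are given as a 3x3 rotation matrix whose columns are the frame's x, y, z axes.
In Python, from station import manip gives the robot as it stands.
- The arm moves only by the tool send_rows, never from a script. Its arguments are lists of equal length, an entry for each row: "xyz": the shift along the tool's x, y, z in m, a list of three; "spin": the turn about the tool's z in rad; "fingers": the opening in per cent of the stroke, from 0 (shut) to 100 (fully open). A call has 1 to 12 rows; each row is the pose to reach, as a shift and turn from the pose commanded when the call began, along the tool's axes at that moment; what a row does not reach only later rows make up. A row lasts 1/8 s, in which the tool goes at most 62.5 mm and 10.7 degrees, less where a joint would pass 70% of its speed; a pose out of reach is approached as far as the arm can. A call with a gripper value outside its range is refused whole. The fingers move at their own pace and stop on an object; "newtons" is the grip in N (left out, the last holds). Time passes only in rows, so rows that repeat a pose let the fingers close. It gives the time, the measured TCP pose, the force, the opening and the grip force at its end, in the units of the state.
- manip.get_state(): the state, without advancing time (a new reading comes with each control period).
- manip.get_image(name): name is "scene" or "top" or "wrist"; returns a dict with "frame" (420x560x3 uint8, red, green, blue), "fx", "fy", "cx", "cy" (pixels), "dist_coeffs" ([k1, k2, p1, p2, k3] as OpenCV has them; the pictures are not rectified), "xyz" and "rotation" of the camera in the world; the wrist camera has in their place "tool_from_camera" (4x4, takes a point from camera to tool coordinates, whose origin is the TCP and whose axes are the flange's). Camera axes: x right, y down, z forward; pixel columns grow to the right and rows downward; lengths in m; the calibration is good to about 2 mm. A picture is of the moment at which its call begins: read the wrist's pose just before it. There is no depth.
- manip.hand_in(): hands the job in; it is judged then, once.
Trained networks look in a picture, given as the dict that the camera call returned (one of the last four; its "shot" number tells which), for a name from the list of things; names that differ only in an ending like _2 or _b are one class to them, and where a whole thing is asked for, a point or a joint stands for the part that bears it (a point fixed in the world has none). Each returns a list of dicts, best first, with "conf" (0 to 1); they miss things now and then, are a little off and sometimes report something else, mostly with a low value. They report only what shows in the picture. A call takes as long as a camera call. They do not tell look-alikes from the thing itself.
- manip.trace(picture, query): "mask" (420x560 bool, what is visible of it) and "rect" ([left, top, width, height] in pixels, round what is visible of it).
- manip.mark_of(picture, query): "position" ([column, row] in pixels: a listed point, or the origin of a listed thing).
The state is a dict: "t": time; "qpos": joint angles; "joint_vel": joint speeds; "joint_efforts": joint torques, N m; "tcp_pos": TCP position; "eef_rot": TCP orientation; "contact_force": force on the tool from outside, world axes, zero at the start; "torque": the same for the moment, N m; "gripper_width": finger opening in m; "finger_force": force on a finger pad.
Only numpy, scipy, OpenCV 4.12 (cv2) and the standard library are available. Lean on these libraries where they do the work, as an engineer would, in place of code of your own. Each camera call takes 0.05 s, during which the arm holds its last target. There are 200 camera calls.

## Working session

There is one attempt and no reset: what is moved stays moved. The work goes in short steps, Python scripts to look and compute and a tool call to move; the robot and the scene stay as the last step left them, time stands still between calls to the robot, and variables do not carry over. Pictures are saved under pics/ and viewed, at most 10 in all, crops included, and the job is handed in when it is done.

Besides the shell and the picture viewer there is one more tool, called as name([rows], argument=value, ...), one row to a line, values as JSON. send_rows: Moves the arm, as the interface text tells. Its arguments: {"type":"object","properties":{"xyz":{"type":"array"},"spin":{"type":"array"},"fingers":{"type":"array"},"newtons":{"type":"number"}},"required":["xyz","spin","fingers"]}

```bash
ls; mkdir -p pics
cat > h.py <<'E'
import numpy as np, cv2
from station import manip
def cam(im):
    K=np.array([[im['fx'],0,im['cx']],[0,im['fy'],im['cy']],[0,0,1.]])
    if 'xyz' in im: return K,np.array(im['dist_coeffs'],float),np.array(im['xyz'],float),np.array(im['rotation'],float)
    s=manip.get_state(); T=np.array(im['tool_from_camera']); R=np.array(s['eef_rot'])
    return K,np.array(im['dist_coeffs'],float),np.array(s['tcp_pos'])+R@T[:3,3],R@T[:3,:3]
def to_plane(im,px,z):
    K,d,c,R=cam(im)
    p=cv2.undistortPoints(np.array(px,float).reshape(-1,1,2),K,d).reshape(-1,2)
    v=np.c_[p,np.ones(len(p))]@R.T
    return c+v*((z-c[2])/v[:,2])[:,None]
def proj(im,P):
    K,d,c,R=cam(im)
    q=(np.array(P,float).reshape(-1,3)-c)@R
    return cv2.projectPoints(q,np.zeros(3),np.zeros(3),K,d)[0].reshape(-1,2)
def save(im,n,f=None,box=None,s=1):
    a=cv2.cvtColor(im['frame'],cv2.COLOR_RGB2BGR)
    if box: x,y,w,h=box; a=a[y:y+h,x:x+w]
    cv2.imwrite('pics/'+n,cv2.resize(a,None,fx=s,fy=s,interpolation=cv2.INTER_CUBIC))
E
python3 - <<'E'
from h import *
top=manip.get_image('top'); save(top,'top.png')
print(top['xyz'],top['rotation'])
Z=dict(tray=0,tray_handle=.069,big_pocket=.004,ball_pocket=.004,ball_center=.016,small_cell=0,large_cell=0,light_panel=0,lit_face=.012,objective=0,filter_cube=0,oil_bottle=0,slide_mailer=0,phase_ring=0,screwdriver=0)
for im in (top,):
  for n,z in Z.items():
    for m in manip.mark_of(im,n)[:3]: print(n,round(m['conf'],2),np.round(m['position']),to_plane(im,m['position'],z)[0].round(4))
s=manip.get_state();print(s['t'],s['tcp_pos'],s['eef_rot'],manip.grasp_offset)
E
```

```text
pics
[ 0.26463175 -0.02060512  1.30068003] [[ 0.01399451 -0.98099843  0.19351031]
 [-0.99972122 -0.01004683  0.02136671]
 [-0.01901654 -0.19375538 -0.98086555]]
tray 0.58 [205. 198.] [0.5347 0.2396 0.    ]
tray_handle 0.95 [199. 194.] [0.5314 0.2433 0.069 ]
big_pocket 0.69 [210. 184.] [0.5795 0.2238 0.004 ]
ball_pocket 0.58 [195. 211.] [0.4913 0.2672 0.004 ]
ball_center 0.49 [195. 213.] [0.4842 0.2636 0.016 ]
small_cell 0.52 [278. 192.] [0.5562 0.0112 0.    ]
small_cell 0.51 [255. 176.] [0.6087 0.085  0.    ]
small_cell 0.4 [286. 171.] [ 0.6252 -0.0118  0.    ]
large_cell 0.66 [270. 220.] [0.4678 0.0349 0.    ]
large_cell 0.18 [381. 282.] [ 0.2861 -0.2995  0.    ]
light_panel 0.61 [382. 197.] [ 0.5421 -0.3117  0.    ]
lit_face 0.6 [383. 195.] [ 0.5468 -0.3126  0.012 ]
objective 0.46 [280. 128.] [0.7662 0.0084 0.    ]
filter_cube 0.71 [270. 256.] [0.3572 0.0329 0.    ]
oil_bottle 0.68 [321. 125.] [ 0.7768 -0.1228  0.    ]
slide_mailer 0.6 [220. 127.] [0.7692 0.2005 0.    ]
slide_mailer 0.32 [200. 193.] [0.5518 0.2555 0.    ]
phase_ring 0.42 [180. 291.] [0.2494 0.2986 0.    ]
screwdriver 0.49 [381. 280.] [ 0.2893 -0.3005  0.    ]
screwdriver 0.27 [204. 197.] [0.5369 0.2423 0.    ]
0.8 [ 0.18161082 -0.59803903  0.23135828] [[ 9.56873792e-01  2.90503951e-01  1.51779990e-05]
 [ 2.90503950e-01 -9.56873785e-01 -1.15912919e-04]
 [-1.91497315e-05  1.15323303e-04 -9.99999993e-01]] 0.0187
```

View pics/top.png

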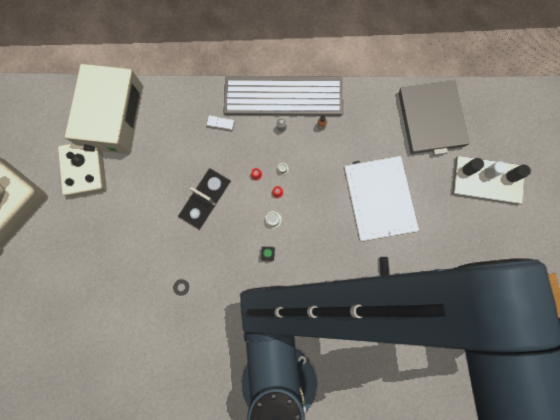

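The top view shows the tray at (205,198), with its empty pocket at about (214,184) and the ball at (195,213). The lit panel is at (382,197). There are three small-cell candidates: red (256,174), red (278,192) and bare aluminium (283,168). The larger bare one at (273,219) is the large cell. The aluminium one at (283,168) fits the description, and I'll confirm it in a crop.

Run:
```python
from h import *
top=manip.get_image('top'); save(top,'crop.png',box=(160,110,200,150),s=4)
sc=manip.get_image('scene')
for n,z in dict(tray_handle=.069,big_pocket=.004,ball_pocket=.004,small_cell=0,large_cell=0,lit_face=.012,objective=0).items():
    for m in manip.mark_of(sc,n)[:4]: print('sc',n,round(m['conf'],2),np.round(m['position']),to_plane(sc,m['position'],z)[0].round(4))
for n in('small_cell','light_panel','tray'):
    for m in manip.trace(top,n)[:4]:
        r=cv2.minAreaRect(cv2.findNonZero(m['mask'].astype(np.uint8)))
        print(n,round(m['conf'],2),m['rect'],to_plane(top,cv2.boxPoints(r),.01 )[:,:2].round(3).tolist())
```

```text
sc tray_handle 0.62 [342. 163.] [0.5363 0.2298 0.069 ]
sc tray_handle 0.19 [268. 208.] [ 0.5155 -0.0239  0.069 ]
sc big_pocket 0.86 [349. 193.] [0.5876 0.2114 0.004 ]
sc big_pocket 0.7 [313. 250.] [ 6.449e-01 -6.000e-04  4.000e-03]
sc ball_pocket 0.74 [335. 166.] [0.4874 0.2692 0.004 ]
sc small_cell 0.74 [293. 227.] [0.5615 0.019  0.    ]
sc small_cell 0.67 [309. 251.] [ 0.6388 -0.0073  0.    ]
sc large_cell 0.62 [266. 207.] [0.4632 0.0173 0.    ]
sc lit_face 0.68 [182. 302.] [ 0.5462 -0.3038  0.012 ]
sc objective 0.56 [356. 280.] [0.7676 0.0093 0.    ]
sc objective 0.52 [306. 248.] [ 0.6285 -0.0059  0.    ]
small_cell 0.67 [252.0, 168.5, 10.9, 10.6] [[0.614, 0.105], [0.638, 0.082], [0.613, 0.057], [0.588, 0.08]]
small_cell 0.42 [272.2, 187.0, 11.2, 11.1] [[0.576, 0.03], [0.576, -0.001], [0.541, -0.002], [0.541, 0.029]]
light_panel 0.81 [343.8, 156.1, 75.2, 85.9] [[0.65, -0.19], [0.691, -0.377], [0.438, -0.415], [0.398, -0.236]]
tray 0.92 [176.7, 169.2, 52.8, 63.3] [[0.48, 0.329], [0.642, 0.241], [0.591, 0.157], [0.432, 0.247]]
```

View pics/crop.png

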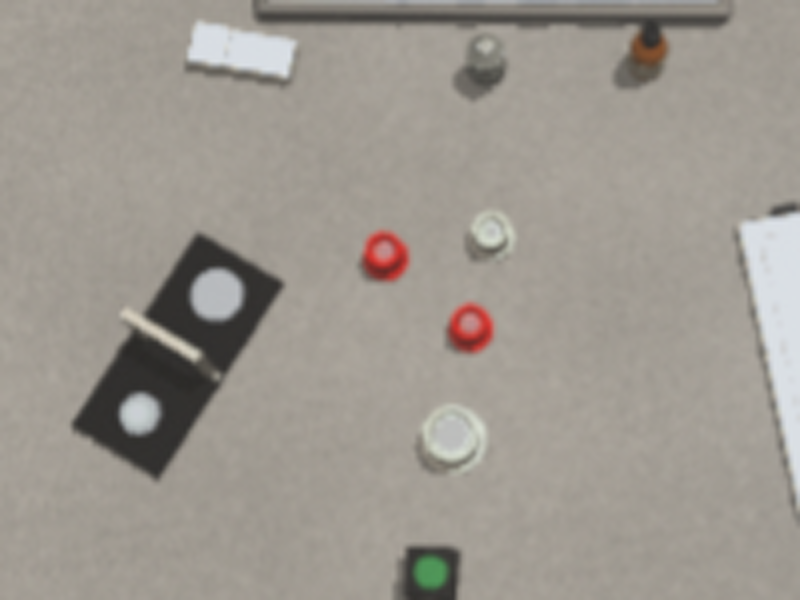

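Confirmed: the only bare-aluminium small cell is at crop (491,236), which is px (283,169), world about (0.632, -0.003). The other two candidates are red. I'm moving over it with the fingers on the diagonal that clears the red ones.

send_rows([
  [0.05,-0.04,0],
  [0.1,-0.08,0],
  [0.15,-0.12,0],
  [0.2,-0.16,0],
  [0.25,-0.2,0],
  [0.3,-0.24,0],
  [0.35,-0.28,0],
  [0.4,-0.32,0],
  [0.45,-0.355,0],
  [0.5,-0.39,0],
  [0.54,-0.42,0],
  [0.57,-0.44,0],
], spin=[-0.17,-0.34,-0.51,-0.68,-0.85,-1.02,-1.19,-1.36,-1.53,-1.7,-1.87,-2.06], fingers=[100,100,100,100,100,100,100,100,100,100,100,100])

```text
t: 2.9
tcp_pos: [0.6006, -0.0087, 0.2314]
eef_rot: [[-0.71, 0.704, 0.001], [0.704, 0.71, 0.0], [-0.001, 0.001, -1.0]]
contact_force: [-0.5, -0.3, -0.7]
gripper_width: 0.0852
finger_force: 0.0
```

Run:
```python
from h import *
s=manip.get_state();print(s['t'],s['tcp_pos'],s['qpos'],s['gripper_width'])
w=manip.get_image('wrist'); save(w,'w1.png'); print(np.array(w['tool_from_camera']).round(3).tolist())
for n,z in dict(small_cell=0,large_cell=0,objective=0).items():
    for m in manip.mark_of(w,n)[:4]: print(n,round(m['conf'],2),np.round(m['position']),to_plane(w,m['position'],z)[0].round(4))
```

```text
2.9 [ 0.60057839 -0.00869195  0.23139437] [-2.00499594e-01  4.94031221e-01  1.49642601e+00  3.42347235e-04
  1.15032637e+00 -9.90748797e-01] 0.08523745058560149
[[-0.001, -0.963, -0.27, 0.068], [1.0, -0.001, -0.001, 0.0], [0.0, -0.27, 0.963, -0.142], [0.0, 0.0, 0.0, 1.0]]
small_cell 0.74 [263. 135.] [0.5589 0.0141 0.    ]
small_cell 0.61 [296. 192.] [ 0.63  -0.004  0.   ]
small_cell 0.59 [345. 128.] [0.616  0.0827 0.    ]
large_cell 0.81 [211.  64.] [0.4681 0.0276 0.    ]
objective 0.69 [383. 269.] [0.769  0.0009 0.    ]
objective 0.37 [418.  14.] [0.5816 0.2126 0.    ]
```

View pics/w1.png

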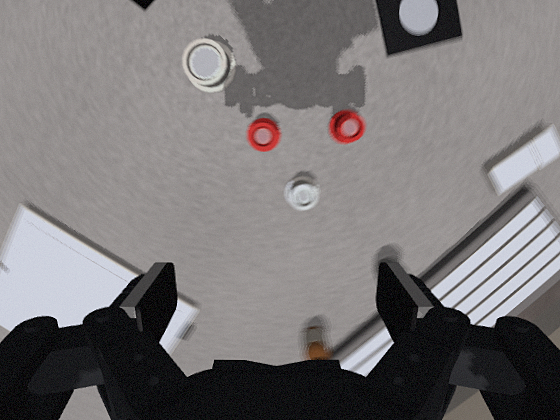

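The wrist view shows the aluminium cell at (302,192), with the red ones at (263,135) and (346,127). I'm going down for a close look.

send_rows([
  [-0.005,0.006,0.03],
  [-0.01,0.012,0.06],
  [-0.015,0.02,0.09],
  [-0.019,0.025,0.12],
  [-0.019,0.025,0.13],
  [-0.019,0.025,0.13],
], spin=[0,0,0,0,0,0], fingers=[100,90,80,70,70,70])

```text
t: 3.85
tcp_pos: [0.6293, -0.0081, 0.101]
eef_rot: [[-0.703, 0.711, -0.002], [0.711, 0.703, 0.0], [0.001, -0.001, -1.0]]
contact_force: [0.2, 0.1, -0.2]
gripper_width: 0.0599
finger_force: 0.0
```

```bash
cat >> h.py <<'E'
def shift(target):
    s=manip.get_state(); R=np.array(s['eef_rot']); return ((np.array(target)-s['tcp_pos'])@R).round(4)
E
python3 - <<'E'
from h import *
s=manip.get_state();print(s['t'],s['tcp_pos'],s['gripper_width'])
w=manip.get_image('wrist')
for m in manip.mark_of(w,'small_cell')[:3]: print(round(m['conf'],2),np.round(m['position']),to_plane(w,m['position'],0)[0].round(4))
from scipy.optimize import least_squares
v=cv2.cvtColor(w['frame'],cv2.COLOR_RGB2HSV)
for m in manip.trace(w,'small_cell')[:3]:
    k=m['mask'].astype(np.uint8); c=max(cv2.findContours(k,0,cv2.CHAIN_APPROX_NONE)[0],key=len)
    hull=cv2.convexHull(c)
    # fit hull of modelled cell to mask by bounding extents over directions
    a=np.linspace(0,2*np.pi,60,endpoint=False); D=np.c_[np.cos(a),np.sin(a)]
    sup=(hull.reshape(-1,2)@D.T).max(0)
    def model(p): return np.vstack([np.c_[p[0]+r*np.cos(a),p[1]+r*np.sin(a),0*a+z] for r,z in((.018,0),(.018,.004),(.014,.03))])
    f=lambda p:(proj(w,model(p))@D.T).max(0)-sup
    p0=to_plane(w,[hull.reshape(-1,2).mean(0)],.01)[0,:2]; r=least_squares(f,p0)
    print(round(m['conf'],2),m['rect'],r.x.round(4),np.abs(r.fun).max().round(1),'hue/sat',np.median(v[k>0],0), shift([*r.x,.004]))
cv2.drawContours(w['frame'],[proj(w,model(r.x)).astype(np.int32).reshape(-1,1,2)[i:i+1] for i in range(180)],-1,(0,255,0),2)
save(w,'w2.png')
E
```

```text
3.85 [ 0.62934378 -0.00810396  0.10103413] 0.05994222376382441
0.96 [281. 204.] [ 0.6306 -0.003   0.    ]
0.58 [350. 108.] [0.6159 0.08   0.    ]
0.95 [256.6, 180.5, 50.9, 55.4] [ 0.6321 -0.0018] 1.0 hue/sat [103.  10. 203.] [0.0036 0.005  0.0988]
0.85 [196.1, 86.1, 53.1, 55.2] [0.5582 0.0134] 0.6 hue/sat [  1. 192. 145.] [ 0.0664 -0.0369  0.0986]
0.76 [326.0, 76.0, 59.9, 54.6] [0.6147 0.0815] 1.2 hue/sat [  1. 194. 144.] [0.075  0.0512 0.0987]
```

View pics/w2.png

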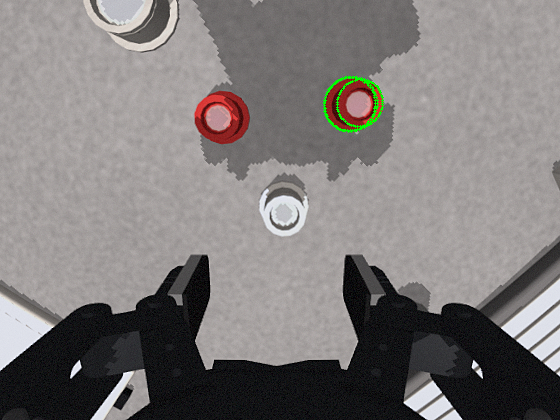

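The aluminium cell is at (283,208) and the outline fit puts it at (0.632, -0.002). The green drawing is on a red look-alike and is only the last one fitted. Going down and closing.

send_rows([
  [0.002,0.003,0.025],
  [0.0036,0.005,0.05],
  [0.0036,0.005,0.07],
  [0.0036,0.005,0.085],
  [0.0036,0.005,0.095],
  [0.0036,0.005,0.095],
  [0.0036,0.005,0.095],
  [0.0036,0.005,0.095],
  [0.0036,0.005,0.095],
  [0.0036,0.005,0.095],
], spin=[0,0,0,0,0,0,0,0,0,0], fingers=[70,70,70,70,70,70,20,10,10,10], newtons=30)

```text
t: 5.25
tcp_pos: [0.632, -0.0013, 0.0072]
eef_rot: [[-0.704, 0.71, 0.002], [0.71, 0.704, -0.0], [-0.001, 0.001, -1.0]]
contact_force: [-0.4, 0.6, 3.7]
gripper_width: 0.0271
finger_force: 29.8
```

send_rows([
  [0,0,-0.01],
  [0,0,-0.03],
  [0,0,-0.06],
  [0.01,0.01,-0.09],
  [0.03,0.03,-0.12],
  [0.06,0.06,-0.15],
  [0.09,0.09,-0.17],
  [0.115,0.118,-0.18],
  [0.13,0.133,-0.183],
  [0.1335,0.1366,-0.183],
  [0.1335,0.1366,-0.183],
], spin=[0,0,0,0,-0.06,-0.12,-0.18,-0.24,-0.29,-0.29,-0.29], fingers=[10,10,10,10,10,10,10,10,10,10,10])

```text
t: 6.62
tcp_pos: [0.6338, 0.189, 0.1887]
eef_rot: [[-0.878, 0.479, -0.002], [0.479, 0.878, -0.001], [0.001, -0.002, -1.0]]
contact_force: [-0.1, 0.1, -0.6]
gripper_width: 0.0266
finger_force: 29.6
```

```bash
cat > tray.py <<'E'
from h import *
from scipy.optimize import least_squares
s=manip.get_state();print(s['t'],s['tcp_pos'],s['gripper_width'],s['finger_force'])
w=manip.get_image('wrist')
P={}
for n,l in dict(tray_handle=(0,0,.069),big_pocket=(.055,0,.004),ball_pocket=(-.055,0,.004),tray=(0,0,0)).items():
    for m in manip.mark_of(w,n)[:1]:
        print(n,round(m['conf'],2),np.round(m['position']),to_plane(w,m['position'],l[2])[0].round(4))
        P[n]=(l,m['position'])
L=np.array([P[n][0] for n in P]);M=np.array([P[n][1] for n in P])
def tf(p,L):
    c,si=np.cos(p[2]),np.sin(p[2]); return np.array(L)@np.array([[c,-si,0],[si,c,0],[0,0,1]]).T+[p[0],p[1],0]
r=least_squares(lambda p:(proj(w,tf(p,L))-M).ravel(),[.535,.242,-.49],loss='soft_l1')
print('marks fit',r.x.round(4),np.abs(r.fun).max())
m=manip.trace(w,'tray')[0];k=m['mask'].astype(np.uint8)
# dark frame outline: plate top corners
g=cv2.cvtColor(w['frame'],cv2.COLOR_RGB2GRAY)
a=np.linspace(0,2*np.pi,60)
lines=[[(sx*.09,sy*.04,.008) for sx,sy in((1,1),(1,-1),(-1,-1),(-1,1),(1,1))],
 np.c_[.055+.021*np.cos(a),.021*np.sin(a),0*a+.008],np.c_[-.055+.016*np.cos(a),.016*np.sin(a),0*a+.008],[(0,-.034,.076),(0,.034,.076)]]
# refine the pocket by its bright region
def blob(l,rad):
    u=proj(w,tf(r.x,[l]))[0]; mk=np.zeros_like(g); cv2.circle(mk,tuple(int(i) for i in u),rad,255,-1)
    b=((g>110)&(mk>0)).astype(np.uint8); n,lab,st,ce=cv2.connectedComponentsWithStats(b)
    i=1+np.argmax(st[1:,4]); return ce[i],st[i]
ce,st=blob((.055,0,.004),45); print('pocket blob',ce,st,to_plane(w,[ce],.006)[0].round(4))
for l in lines: cv2.polylines(w['frame'],[proj(w,tf(r.x,l)).astype(np.int32).reshape(-1,1,2)],False,(0,255,0),1)
import sys; save(w,sys.argv[1])
E
python3 tray.py w3.png
```

```text
6.625 [0.63376435 0.1889894  0.18865262] 0.02663263351554709 29.62124079465866
tray_handle 0.98 [270.  50.] [0.5321 0.2388 0.069 ]
big_pocket 0.89 [272. 126.] [0.5813 0.2124 0.004 ]
tray 0.61 [273.  65.] [0.5343 0.2394 0.    ]
marks fit [ 0.5332  0.2391 -0.5013] 0.9302153261357944
pocket blob [271.2996904  126.25758514] [ 249  104   45   46 1615] [0.5817 0.2122 0.006 ]
```

View pics/w3.png

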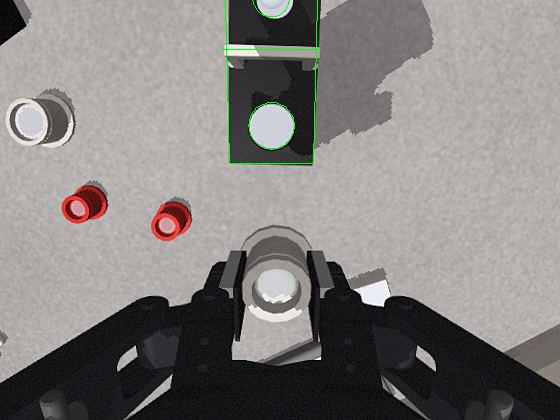

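The tray fit is very tight. The pocket at (271,126) is at world (0.5816, 0.2125), and the cell is held upright in the fingers. Moving to hover over the pocket.

send_rows([
  [0.01,-0.001,0.01],
  [0.025,-0.002,0.03],
  [0.04,-0.003,0.06],
  [0.052,-0.004,0.09],
  [0.057,-0.0044,0.12],
  [0.057,-0.0044,0.14],
  [0.057,-0.0044,0.15],
  [0.057,-0.0044,0.152],
  [0.057,-0.0044,0.152],
], spin=[0,0,0,0,0,0,0,0,0], fingers=[10,10,10,10,10,10,10,10,10])

```text
t: 8.05
tcp_pos: [0.583, 0.2132, 0.038]
eef_rot: [[-0.878, 0.479, 0.002], [0.479, 0.878, 0.0], [-0.001, 0.001, -1.0]]
contact_force: [0.2, -0.7, -0.2]
gripper_width: 0.0269
finger_force: 29.6
```

Run:
```python
from h import *
s=manip.get_state();print(s['t'],s['tcp_pos'],shift([.5816,.2125,.0112]))
w=manip.get_image('wrist')
x,y,_=s['tcp_pos'];a=np.linspace(0,2*np.pi,60)
for c,r,z,col in(((.5816,.2125),.021,.008,(0,255,0)),((x,y),.018,s['tcp_pos'][2]-.0072,(255,0,0)),((x,y),.014,s['tcp_pos'][2]+.0228,(255,0,0))):
    cv2.polylines(w['frame'],[proj(w,np.c_[c[0]+r*np.cos(a),c[1]+r*np.sin(a),0*a+z]).astype(np.int32).reshape(-1,1,2)],True,col,1)
save(w,'w4.png',box=(180,110,200,200),s=3)
```

```text
8.05 [0.58297954 0.21321624 0.03799352] [ 0.0009 -0.0013  0.0268]
```

View pics/w4.png

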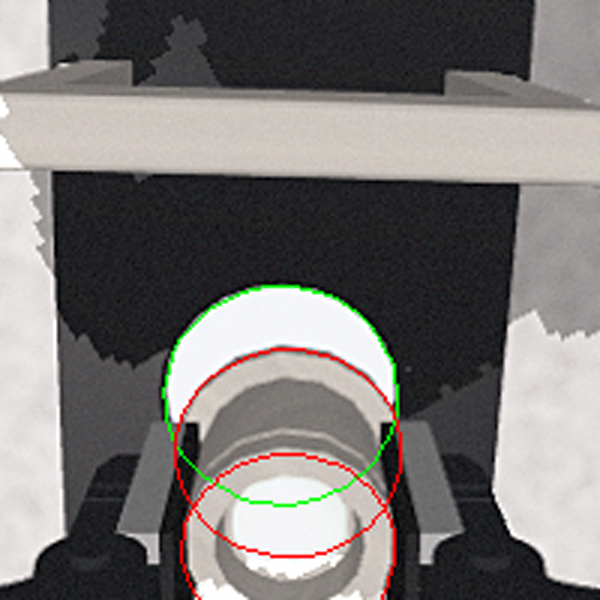

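The pocket outline and the held flange both match the model, so a correction of about 1 mm is enough. Lowering.

send_rows([
  [0.0005,-0.0007,0.004],
  [0.0009,-0.0012,0.01],
  [0.0009,-0.0012,0.016],
  [0.0009,-0.0012,0.021],
  [0.0009,-0.0012,0.024],
  [0.0009,-0.0012,0.026],
  [0.0009,-0.0012,0.026],
], spin=[0,0,0,0,0,0,0], fingers=[10,10,10,10,10,10,10])

```text
t: 8.98
tcp_pos: [0.5809, 0.2126, 0.0114]
eef_rot: [[-0.878, 0.479, 0.0], [0.479, 0.878, 0.0], [-0.0, 0.0, -1.0]]
contact_force: [-0.3, 0.1, -0.6]
gripper_width: 0.027
finger_force: 29.6
```

send_rows([
  [0,0,0.0007],
  [0,0,0.0007],
  [0,0,0.0007],
  [0,0,0.0007],
  [0,0,0.0007],
  [0,0,-0.01],
  [0,0,-0.03],
  [0,0,-0.06],
  [0,0,-0.1],
  [0,0,-0.13],
  [0,0,-0.14],
  [0,0,-0.14],
], spin=[0,0,0,0,0,0,0,0,0,0,0,0], fingers=[10,40,50,60,60,60,60,60,60,60,60,60])

```text
t: 10.48
tcp_pos: [0.581, 0.2127, 0.1524]
eef_rot: [[-0.878, 0.479, 0.002], [0.479, 0.878, 0.0], [-0.001, 0.001, -1.0]]
contact_force: [0.3, 0.2, -0.5]
gripper_width: 0.0514
finger_force: 0.0
```

Run:
```python
from h import *
s=manip.get_state();print(s['t'],s['tcp_pos'],s['gripper_width'])
w=manip.get_image('wrist')
a=np.linspace(0,2*np.pi,60)
for m in manip.mark_of(w,'small_cell')[:1]+manip.mark_of(w,'tray_handle')[:1]: print(m['conf'],m['position'],to_plane(w,m['position'],.004)[0],to_plane(w,m['position'],.069)[0])
for r,z in((.018,.008),(.014,.034),(.021,.008)):
    cv2.polylines(w['frame'],[proj(w,np.c_[.5815+r*np.cos(a),.2125+r*np.sin(a),0*a+z]).astype(np.int32).reshape(-1,1,2)],True,(0,255,0),1)
save(w,'w5.png')
```

```text
10.475 [0.58101505 0.21266764 0.15240711] 0.0514036898215233
0.93 [273.0, 197.0] [0.57927026 0.20911355 0.004     ] [0.56593855 0.21724564 0.069     ]
0.72 [279.5, 134.3] [0.53493975 0.23962846 0.004     ] [0.53160498 0.24087916 0.069     ]
```

View pics/w5.png

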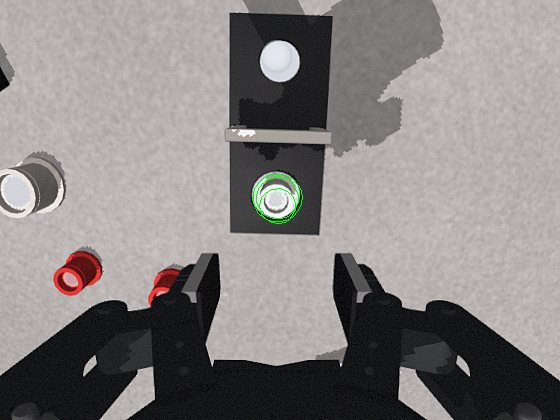

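The cell sits flange down in the pocket and the ball is in its own pocket at (280,60). Moving above the handle with a quarter turn.

send_rows([
  [0.006,0,0],
  [0.014,0,0],
  [0.022,0,0],
  [0.03,0,0],
  [0.038,0,0],
  [0.045,0,0],
  [0.05,0.0005,0],
  [0.055,0.0005,0],
  [0.055,0.0005,0],
  [0.055,0.0005,0],
], spin=[0.17,0.35,0.52,0.7,0.87,1.05,1.22,1.4,1.571,1.571], fingers=[60,60,60,60,60,60,60,60,60,60])

```text
t: 11.88
tcp_pos: [0.5319, 0.2392, 0.15]
eef_rot: [[0.477, 0.879, -0.003], [0.879, -0.477, -0.001], [-0.002, -0.002, -1.0]]
contact_force: [-0.3, 1.0, -0.7]
gripper_width: 0.0512
finger_force: 0.0
```

Run:
```python
from h import *
from scipy.optimize import least_squares
s=manip.get_state();print(s['t'],s['tcp_pos'],np.array(s['eef_rot'])[:,1],s['qpos'])
w=manip.get_image('wrist')
L=[];M=[]
for n,l in dict(tray_handle=(0,0,.069),small_cell=(.055,0,.004),ball_pocket=(-.055,0,.004)).items():
    for m in manip.mark_of(w,n)[:1]:
        print(n,round(m['conf'],2),np.round(m['position']),to_plane(w,m['position'],l[2])[0].round(4)); 
for n in('tray_handle','light_panel'):
  for m in manip.trace(w,n)[:1]: print(n,m['rect'],m['conf'])
def tf(p,L):
    c,si=np.cos(p[2]),np.sin(p[2]); return np.array(L)@np.array([[c,-si,0],[si,c,0],[0,0,1]]).T+[p[0],p[1],0]
p=[.5332,.2391,-.5013]
for l in ([(sx*.09,sy*.04,.008) for sx,sy in((1,1),(1,-1),(-1,-1),(-1,1),(1,1))],[(sx*.004,sy*.034,.076) for sx,sy in((1,1),(1,-1),(-1,-1),(-1,1),(1,1))]):
    cv2.polylines(w['frame'],[proj(w,tf(p,l)).astype(np.int32).reshape(-1,1,2)],False,(0,255,0),1)
save(w,'w6.png'); print(shift([.5332,.2391,.05]))
```

```text
11.875 [0.53194293 0.23923899 0.14998585] [ 0.87877516 -0.47723177 -0.00201518] [2.31158029e-01 5.76965859e-01 1.61333837e+00 2.02994594e-05
 9.53974719e-01 7.28647488e-01]
tray_handle 0.58 [278. 214.] [0.5342 0.2403 0.069 ]
small_cell 0.93 [338. 194.] [0.58   0.2143 0.004 ]
ball_pocket 0.74 [216. 189.] [0.4891 0.2685 0.004 ]
tray_handle [174.2, 138.3, 213.1, 123.7] 0.85
[1.000e-04 6.000e-04 1.011e-01]
```

View pics/w6.png

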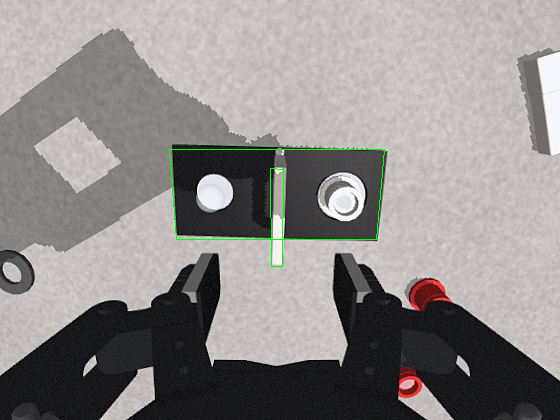

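The outline fits and the handle bar is centred between the fingers, so I'm descending and gripping.

send_rows([
  [0,0.0006,0.02],
  [0,0.0006,0.045],
  [0,0.0006,0.07],
  [0,0.0006,0.09],
  [0,0.0006,0.1],
  [0,0.0006,0.1],
  [0,0.0006,0.1],
  [0,0.0006,0.1],
  [0,0.0006,0.1],
], spin=[0,0,0,0,0,0,0,0,0], fingers=[60,60,60,50,40,30,20,16,14], newtons=25)

```text
t: 13.3
tcp_pos: [0.5336, 0.2392, 0.052]
eef_rot: [[0.479, 0.878, 0.001], [0.878, -0.479, 0.0], [0.001, 0.001, -1.0]]
contact_force: [1.0, -0.6, 0.2]
gripper_width: 0.0122
finger_force: 0.0
```

send_rows([
  [0,0,0],
  [0,0,0],
  [0,0,0],
  [0,0,0],
  [0,0,0],
], spin=[0,0,0,0,0], fingers=[12,10,8,5,0])

```text
t: 13.92
tcp_pos: [0.5333, 0.2391, 0.0515]
eef_rot: [[0.479, 0.878, 0.0], [0.878, -0.479, 0.0], [0.0, 0.0, -1.0]]
contact_force: [-0.8, 1.4, 3.6]
gripper_width: 0.0076
finger_force: 25.8
```

send_rows([
  [0,0,0],
  [0,0,0],
], spin=[0,0], fingers=[0,0], newtons=70)

```text
t: 14.18
tcp_pos: [0.5335, 0.2392, 0.0517]
eef_rot: [[0.479, 0.878, 0.001], [0.878, -0.479, 0.0], [0.001, 0.0, -1.0]]
contact_force: [-1.1, -0.4, 5.5]
gripper_width: 0.0065
finger_force: 69.1
```

send_rows([
  [0,0,-0.001],
  [0,0,-0.004],
  [0,0,-0.01],
  [0,0,-0.02],
  [0,0,-0.033],
  [0,0,-0.047],
  [0,0,-0.06],
  [0,0,-0.07],
  [0,0,-0.076],
  [0,0,-0.079],
  [0,0,-0.08],
  [0,0,-0.08],
], spin=[0,0,0,0,0,0,0,0,0,0,0,0], fingers=[0,0,0,0,0,0,0,0,0,0,0,0])

```text
t: 15.68
tcp_pos: [0.533, 0.239, 0.131]
eef_rot: [[0.479, 0.878, -0.001], [0.878, -0.479, -0.0], [-0.001, -0.001, -1.0]]
contact_force: [0.1, -0.3, -3.3]
gripper_width: 0.0066
finger_force: 68.2
```

Run:
```python
from h import *
s=manip.get_state();print(s['t'],s['tcp_pos'],s['contact_force'],s['torque'],s['gripper_width'])
w=manip.get_image('wrist'); save(w,'w7.png')
top=manip.get_image('top')
# lit panel: bright face corners
for m in manip.trace(top,'light_panel')[:1]:
    g=cv2.cvtColor(top['frame'],cv2.COLOR_RGB2HSV); b=(m['mask']&(g[...,2]>200)&(g[...,1]<40)).astype(np.uint8)
    r=cv2.minAreaRect(cv2.findNonZero(b)); q=to_plane(top,cv2.boxPoints(r),.012)[:,:2]
    print(m['conf'],m['rect'],q.round(3).tolist(),q.mean(0))
    e=np.diff(np.vstack([q,q[:1]]),axis=0); print(np.linalg.norm(e,axis=1),np.degrees(np.arctan2(e[:,1],e[:,0])))
for n in('lit_face',): print(to_plane(top,manip.mark_of(top,n)[0]['position'],.012))
```

```text
15.675 [0.53300328 0.23901259 0.13096694] [ 0.13365765 -0.3109288  -3.29458474] [-0.00100027  0.05161492 -0.0177751 ] 0.006649101201645398
0.9 [343.0, 156.1, 75.3, 85.9] [[0.638, -0.197], [0.679, -0.374], [0.441, -0.413], [0.402, -0.241]] [ 0.54002987 -0.30631798]
[0.18234637 0.24097795 0.17585791 0.24049573] [ -77.07010901 -170.78099011  102.88118057   10.75947809]
[[ 0.54672308 -0.30258593  0.012     ]]
```

View pics/w7.png

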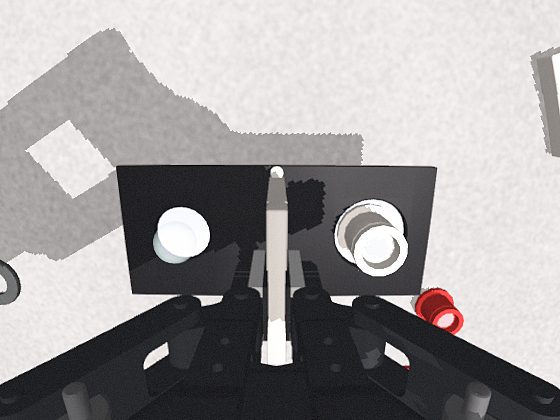

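The tray is lifted and level, with the cell at (375,240) and the ball at (182,235) in their pockets. The panel centre is about (0.544, -0.306) with a yaw of about 10.5°. Carrying it over in three smooth legs.

send_rows([
  [-0.001,0.0006,0],
  [-0.007,0.004,-0.0005],
  [-0.02,0.0116,-0.0014],
  [-0.0405,0.0231,-0.0028],
  [-0.0656,0.0374,-0.0046],
  [-0.0924,0.0526,-0.0064],
  [-0.1175,0.0669,-0.0082],
  [-0.1376,0.0784,-0.0096],
  [-0.1509,0.086,-0.0105],
  [-0.157,0.0894,-0.011],
  [-0.158,0.09,-0.011],
  [-0.158,0.09,-0.011],
], spin=[0,0,0,0,0,0,0,0,0,0,0,0], fingers=[0,0,0,0,0,0,0,0,0,0,0,0])

```text
t: 17.38
tcp_pos: [0.5364, 0.0578, 0.1423]
eef_rot: [[0.479, 0.878, -0.0], [0.878, -0.479, 0.0], [0.0, -0.0, -1.0]]
contact_force: [-0.4, 0.7, -2.7]
gripper_width: 0.0068
finger_force: 68.2
```

send_rows([
  [-0.001,0.0006,0],
  [-0.007,0.004,-0.0005],
  [-0.02,0.0116,-0.0014],
  [-0.0405,0.0231,-0.0028],
  [-0.0656,0.0374,-0.0046],
  [-0.0924,0.0526,-0.0064],
  [-0.1175,0.0669,-0.0082],
  [-0.1376,0.0784,-0.0096],
  [-0.1509,0.086,-0.0105],
  [-0.157,0.0894,-0.011],
  [-0.158,0.09,-0.011],
  [-0.158,0.09,-0.011],
], spin=[0,0,0,0,0,0,0,0,0,0,0,0], fingers=[0,0,0,0,0,0,0,0,0,0,0,0])

```text
t: 18.88
tcp_pos: [0.5397, -0.1238, 0.1532]
eef_rot: [[0.478, 0.878, -0.001], [0.878, -0.478, 0.001], [0.0, -0.001, -1.0]]
contact_force: [-0.7, 0.9, -1.8]
gripper_width: 0.0067
finger_force: 68.2
```

send_rows([
  [-0.001,0.0006,0],
  [-0.007,0.004,-0.0005],
  [-0.02,0.0116,-0.0014],
  [-0.0405,0.0231,-0.0028],
  [-0.0656,0.0374,-0.0046],
  [-0.0924,0.0526,-0.0064],
  [-0.1175,0.0669,-0.0082],
  [-0.1376,0.0784,-0.0096],
  [-0.1509,0.086,-0.0105],
  [-0.157,0.0894,-0.011],
  [-0.158,0.09,-0.011],
  [-0.158,0.09,-0.011],
], spin=[-0.004,-0.031,-0.088,-0.175,-0.284,-0.4,-0.508,-0.596,-0.653,-0.68,-0.684,-0.684], fingers=[0,0,0,0,0,0,0,0,0,0,0,0])

```text
t: 20.38
tcp_pos: [0.5431, -0.3054, 0.1641]
eef_rot: [[-0.184, 0.983, -0.001], [0.983, 0.184, 0.001], [0.001, -0.0, -1.0]]
contact_force: [-0.5, -0.5, -2.4]
gripper_width: 0.0064
finger_force: 68.2
```

Run:
```python
from h import *
s=manip.get_state();print(s['t'],s['tcp_pos'],s['contact_force'],s['gripper_width'])
w=manip.get_image('wrist'); p=s['tcp_pos']
c,si=np.cos(np.radians(10.7)),np.sin(np.radians(10.7))
def line(l,x,y,col):
    l=np.array(l)@np.array([[c,-si,0],[si,c,0],[0,0,1]]).T+[x,y,0]
    cv2.polylines(w['frame'],[proj(w,l).astype(np.int32).reshape(-1,1,2)],False,col,1)
S=((1,1),(1,-1),(-1,-1),(-1,1),(1,1))
line([(a*.09,b*.04,p[2]-.0437) for a,b in S],p[0],p[1],(0,255,0))
line([(a*.105,b*.075,.012) for a,b in S],.544,-.306,(255,0,0))
save(w,'w8.png')
for n in('tray_handle','light_panel'): print(n,[(m['conf'],m['rect']) for m in manip.trace(w,n)[:1]])
```

```text
20.375 [ 0.54305302 -0.3054097   0.16412228] [-0.45614107 -0.52374323 -2.40911944] 0.0063718844871939575
tray_handle [(0.97, [118.2, 161.7, 318.5, 201.8])]
light_panel [(0.61, [129.1, 85.8, 293.1, 81.3])]
```

View pics/w8.png

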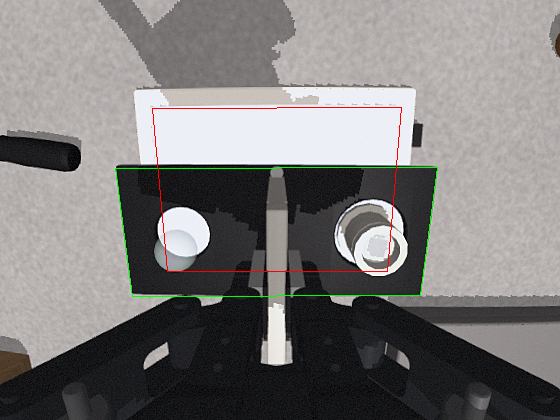

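The panel outline fits and the tray is level and centred over the lit face, with both parts in their pockets. Settling briefly, then handing in.

send_rows([
  [0,0,0],
  [0,0,0],
  [0,0,0],
  [0,0,0],
  [0,0,0],
  [0,0,0],
  [0,0,0],
  [0,0,0],
], spin=[0,0,0,0,0,0,0,0], fingers=[0,0,0,0,0,0,0,0])

```text
t: 21.52
tcp_pos: [0.5432, -0.3063, 0.1643]
eef_rot: [[-0.183, 0.983, -0.0], [0.983, 0.183, 0.0], [0.0, -0.0, -1.0]]
contact_force: [-0.3, -1.4, -1.8]
gripper_width: 0.0065
finger_force: 68.2
```

```bash
python3 -c "
from station import manip
print(manip.hand_in())"
```

```text
the job is handed in; nothing more can be done
None
```

I handed the job in at about 21.5 s; no verdict came back. The small cell is seated in the large pocket, the ball is in its own pocket, and the tray is held still and level about 100 mm above the lit panel.

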